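Wind a bottle tight in a capstan clamp

ROBOT

A 6-joint arm with a two-finger parallel gripper is mounted at the origin on a cart in front of the work surface, level with it; the furniture and walls round the work are solid. World frame = base frame: x ahead of the robot, y to its left, z up, the work surface at z = 0. Lengths are in m, angles in rad, forces in N, time in s.
With the tool pointing down it reaches from about 0.25 to 0.775 m from the base axis. Payload 4 kg.
Tool frame: the origin (TCP) lies at the very end of the fingers, on their centre line; the grasp point (between the pads) lies 19 mm behind it; z points along the fingers, y is the line along which they close (so a half turn about z gives the same grasp; the last joint's range is limited). The gripper opens to 85 mm and grips with 20 to 120 N. Pads are 22 mm wide; open, the fingers measure 114 mm over their backs; the gripper's body (76 mm by 85 mm) begins 54 mm behind the grasp point. The pads swing forward as they close: fully open they stand 13 mm farther back than shut.
Start: joints at [-1.298, 0.087, 1.371, -0, 1.684, -0.103], TCP at [0.202, -0.512, 0.231] pointing down, gripper open.
Joint ranges: [-3.1, 3.1], [-0.76, 2.03], [0.27, 2.55], [-1.08, 4.22], [0.17, 2.65], [-2.57, 2.57]. Speed limits (rad/s): [2.79, 2.79, 3.14, 3.14, 3.14, 3.14].

INTERFACE

Orientations are given as a unit quaternion [x, y, z, w].
In Python, from bench import status, viewer, r gives the robot as it stands. The module is installed in compiled form; this text tells all that it offers.
- The arm moves only by the tool send_rows, never from a script. Its argument "deltas" is a list of rows, each a list of 3 entries, a list of its own where there are three numbers: the shift along the tool's x, y, z in mm, then the turn, a rotation vector about the tool's x, y, z in degrees, then the opening, from 0 (shut) to 1 (fully open). A call has exactly 8 rows; each row is the pose to reach, as a shift and turn from the pose commanded when the call began, along the tool's axes at that moment; what a row does not reach only later rows make up. A row lasts 1/10 s, in which the tool goes at most 50 mm and 8.59 degrees, less where a joint would pass 70% of its speed; a pose out of reach is approached as far as the arm can. A call with a gripper value outside its range is refused whole. The fingers move at their own pace and stop on an object; the grip force is fixed at half the most. Time passes only in rows, so rows that repeat a pose let the fingers close, or fill a call up. It gives the time, the measured TCP pose, the force, the opening and the grip force at its end, in the units of the state.
- status.sense(): the state, without advancing time (a new reading comes with each control period).
- viewer.read_camera(name): name is "scene" or "top"; returns the picture (400x640x3 uint8, red, green, blue); there is no depth.
- viewer.camera_params(name): a dict with "mtx" (3x3 intrinsics, pixels), "dist" ([k1, k2, p1, p2, k3] as OpenCV has them; the pictures are not rectified), "R" (3x3) and "t" (3): a world point X has camera coordinates R X + t. Camera axes: x right, y down, z forward; pixel columns grow to the right and rows downward; lengths in m; the calibration is good to about 2 mm. A picture is of the moment at which its call begins. camera_params takes no time and is no camera call.
- r.hand_in(): hands the job in; it is judged then, once.
The state is a dict: "t": time; "joint_positions": joint angles; "dq": joint speeds; "effort": joint torques, N m; "eef_pos": TCP position; "ee_rot": TCP orientation; "ft_force": force on the tool from outside, world axes, zero at the start; "wrist_torque": the same for the moment, N m; "opening": opening from 0.0 (shut) to 1.0 (fully open); "grasp_force": force on a finger pad.
Only numpy, scipy, OpenCV 4.12 (cv2) and the standard library are available. Lean on these libraries where they do the work, as an engineer would, in place of code of your own. Each camera call takes 0.05 s, during which the arm holds its last target. There are 200 camera calls.

TASK

Stand the tallest of the three small reagent bottles upright on the bed of the bottle clamp, between its jaw and the V-shaped stop, and let go of it; then wind the jaw in by pushing the spokes of the capstan clockwise (seen from above), spoke after spoke past the guard, until the bottle sits in the V and is held with about 25 N, so that its cap could be unscrewed. Feel the load as you tighten: the glass cracks above 60 N. Leave the other two bottles standing where they are.

Things in the scene. Friction and masses are not known exactly. Their poses are not given: they have to be found in the camera images.
- clamp: Bottle clamp fixed to the table: aluminium bed plate 100 x 345 mm, 10 mm thick, with a rack-driven jaw. Origin: on the table top under the capstan's axis; z up. In its frame the bed runs from y = +65 to -280 mm; the jaw (54 mm high) closes toward -y, to a V stop. The jaw carries a black rubber-faced spring nose 36 mm wide that gives some millimetres under load. Gearbox under the capstan: 60 x 60 mm, 60 mm high.
- hub (a point): Point on the capstan's upright axis at the height of the spokes' centre lines, 82 mm above the table. The hub is steel, 40 mm across, its top 98 mm above the table. Four level spokes 90 degrees apart, 12 mm thick, end in black balls 20 mm thick, 86 mm from the axis.
- spoke_end (a point): Centre of the ball at the end of one of the four like spokes, 86 mm from the axis; it goes round with the capstan. From the start the capstan turns freely, against its brake alone, for 2 to 4.2 rad before the bottle is pressed into the V.
- capstan (a joint): Capstan angle, rad (-0.2 to 6); grows clockwise seen from above, closing the jaw 15 mm per rad. At value q one spoke points along the clamp's +x turned clockwise by q. A brake gives a steady drag of about 0.65 N m and keeps it where it is left (clamp loads up to 43 N; more bleeds off on release). Each 10 N of clamp load adds 0.15 N m while winding in.
- guard (a point): Middle of the grey sheet-metal guard roof over the capstan's side toward the clamp's +x. The guard spans 75 degrees to either side of +x, from 33 to 109 mm from the axis, on a grey rim and three posts; its top is 107 mm above the table. Fingers cannot follow a spoke under it; over the other 210 degrees the spokes are free from above.
- vstop: Aluminium stop on the bed, 51 mm above the table, with a 90 degree V open toward the jaw (its own +y); pinned at another place along the bed each time. Axes as the clamp's. Origin: on the bed's top (10 mm above the table), on the axis of the bottle when seated. A bottle set down 10 to 15 mm short of it (toward +y) clears the V and the jaw; the jaw then slides it home.
- tall_bottle: The bottle to clamp: the tallest of the three, brown, round, 34 mm in diameter, 71 mm high with its blue cap (cap 23 mm across, the top 12 mm). Origin: centre of its underside; z up. 60 to 110 g.
- white_bottle: Bystander: white bottle, 34 mm in diameter, 59 mm high, origin at the centre of its underside.
- short_bottle: Bystander: brown bottle with a black cap, 34 mm in diameter, 63 mm high, origin at the centre of its underside.
Mind the look-alikes: they are no part of the job. Leave any red or yellow look-alike of the tall_bottle alone.

How it is judged:
By the outcome, as a careful person would: the job done as asked, in the order asked, and still so for the second after the job is handed in, with the robot touching nothing.
It also fails if it takes over 72 s, if anything falls off the work surface, if the arm or the gripper's body presses on something with over 40 N, if the wrist force passes 120 N, or if a joint passes its speed limit or range.

## Working session

There is one attempt and no reset: what is moved stays moved. The work goes in short steps, Python scripts to look and compute and a tool call to move; the robot and the scene stay as the last step left them, time stands still between calls to the robot, and variables do not carry over. Pictures are saved under pics/ and viewed, at most 10 in all, crops included, and the job is handed in when it is done.

Besides the shell and the picture viewer there is one more tool, called after "Call:" by a JSON object that holds its "name" and its "arguments", one argument or row to a line. send_rows: Moves the arm, as the interface text tells. Its arguments: {"type":"object","properties":{"deltas":{"type":"array"}},"required":["deltas"]}

```bash
mkdir -p pics; python3 - <<'E'
from bench import status, viewer, r
import cv2
s=status.sense(); print(s)
for n in("scene","top"):
    cv2.imwrite(f"pics/{n}0.png",viewer.read_camera(n)[:,:,::-1])
    p=viewer.camera_params(n); print(n,p)
E
```

```text
{'t': 0.0, 'joint_positions': array([-1.29812649e+00,  8.79901091e-02,  1.37229289e+00, -1.90361087e-05,
        1.68361042e+00, -1.03088785e-01]), 'dq': array([-1.27356153e-03, -6.20068698e-04,  7.51736327e-04,  4.79885123e-04,
       -5.35559153e-05, -3.69204103e-04]), 'effort': array([-5.84046375e-04, -3.51870024e+01, -3.13266885e+01, -1.62353931e-04,
        1.09232028e-02,  1.40002399e-05]), 'eef_pos': array([ 0.20169531, -0.51113275,  0.23010035]), 'ee_rot': array([ 9.82402085e-01,  1.86774782e-01, -1.06849249e-04, -1.14544569e-03]), 'ft_force': array([-0.1272506 ,  0.04135809, -0.7957624 ]), 'wrist_torque': array([-0.00128238, -0.02391357, -0.05363901]), 'grasp_force': 0.0, 'opening': 1.0019967216189154}
scene {'mtx': array([[434.07032314,   0.        , 322.26539626],
       [  0.        , 434.07032314, 202.47578185],
       [  0.        ,   0.        ,   1.        ]]), 'dist': array([-0.08234223,  0.        ,  0.        ,  0.        ,  0.        ]), 'R': array([[ 0.58860597, -0.80839677,  0.00613832],
       [-0.39646136, -0.2952701 , -0.86927209],
       [ 0.70452921,  0.50922513, -0.49429582]]), 't': array([-0.4144633 ,  0.26113903,  0.9921821 ])}
top {'mtx': array([[431.45152319,   0.        , 318.45363318],
       [  0.        , 431.45152319, 203.48272408],
       [  0.        ,   0.        ,   1.        ]]), 'dist': array([-0.0403263,  0.       ,  0.       ,  0.       ,  0.       ]), 'R': array([[ 0.02458889, -0.99966576,  0.0079844 ],
       [-0.9934563 , -0.02532567, -0.11136962],
       [ 0.11153461, -0.0051937 , -0.99374698]]), 't': array([-0.17831217,  0.49404707,  1.19846859])}
```

View pics/scene0.png

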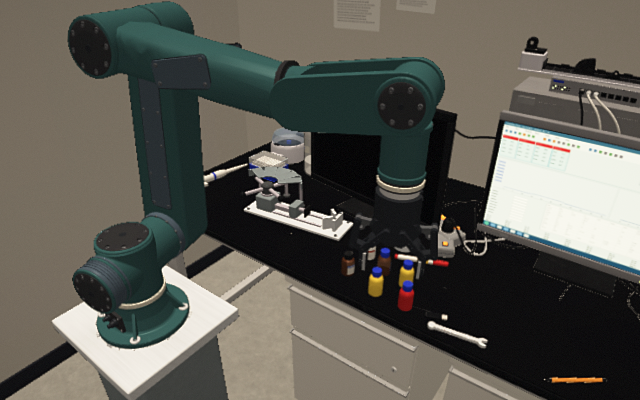

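View pics/top0.png

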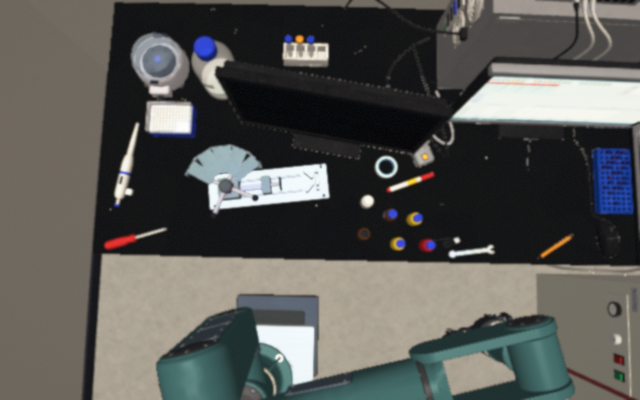

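The scene view shows the clamp at about (297,213), and several bottles below the gripper. The top view has the clamp at (180–330,145–215). There are four blue-capped bottles in the top view: (390,214) brown, (415,218) yellow, (398,243) yellow and (428,244) red. Only the brown one at (390,214) fits. I'll confirm it in an enlarged crop.

```bash
cat > h.py <<'E'
import numpy as np, cv2
from bench import status, viewer, r
from scipy.spatial.transform import Rotation as Ro
def ray(n,uv):
    p=viewer.camera_params(n)
    a=cv2.undistortPoints(np.array([[uv]],float),p["mtx"],p["dist"])[0,0]
    return -p["R"].T@p["t"], p["R"].T@np.array([a[0],a[1],1.])
def plane(n,uv,z):
    c,d=ray(n,uv); return c+d*(z-c[2])/d[2]
def proj(n,X):
    p=viewer.camera_params(n)
    return cv2.projectPoints(np.array(X,float).reshape(-1,1,3),cv2.Rodrigues(p["R"])[0],p["t"],p["mtx"],p["dist"])[0][:,0]
def crop(n,x0,x1,y0,y1,k,name,im=None):
    im=viewer.read_camera(n) if im is None else im
    cv2.imwrite(name,cv2.resize(im[y0:y1,x0:x1,::-1],None,fx=k,fy=k,interpolation=cv2.INTER_CUBIC)); return im
E
python3 - <<'E'
from h import *
a=cv2.imread("pics/top0.png")[:,:,::-1]; b=cv2.imread("pics/scene0.png")[:,:,::-1]
A=cv2.resize(a[140:255,180:440],None,fx=3,fy=3,interpolation=cv2.INTER_CUBIC)
# blue cap blobs
for n,im in(("top",a),("scene",b)):
    h=cv2.cvtColor(np.ascontiguousarray(im),cv2.COLOR_RGB2HSV)
    m=cv2.inRange(h,(110,120,50),(130,255,255))
    N,_,st,ce=cv2.connectedComponentsWithStats(m)
    for i in range(1,N):
        if st[i,4]>15: print(n,st[i],ce[i].round(1),plane(n,ce[i],.071).round(3))
B=cv2.resize(b[170:310,235:435],None,fx=3.9,fy=3.9,interpolation=cv2.INTER_CUBIC)[:, :780]
cv2.imwrite("pics/c1.png",A[:,:,::-1]);cv2.imwrite("pics/c2.png",B[:,:,::-1])
E
```

```text
top [454   1   3  12  30] [454.9   6.3] [ 1.087 -0.552  0.071]
top [192  35  25  26 473] [204.4  47. ] [0.938 0.174 0.071]
top [284  34   9   9  64] [287.9  37.9] [ 0.972 -0.066  0.071]
top [306  35   9   8  61] [310.1  38.4] [ 0.972 -0.13   0.071]
top [150 106  47  33 264] [182.3 129.2] [0.694 0.221 0.071]
top [ 592  148   42   67 2611] [612.4 181.2] [ 0.578 -0.996  0.071]
top [113 204   8   4  20] [116.2 205.4] [0.474 0.392 0.071]
top [388 209  11  10  84] [392.8 213.3] [ 0.472 -0.37   0.071]
top [414 213  10   8  60] [418.7 217. ] [ 0.463 -0.442  0.071]
top [397 240  10   7  55] [401.3 243.1] [ 0.391 -0.394  0.071]
top [427 240  10  10  70] [431.7 244.6] [ 0.389 -0.478  0.071]
scene [553  79  11   4  24] [558.2  80.8] [ 2.774 -0.381  0.071]
scene [249 164   9   5  25] [251.6 166.4] [0.633 0.259 0.071]
scene [263 177  14   5  44] [270.3 178.8] [0.599 0.139 0.071]
scene [380 247  10  11  90] [384.7 252.1] [ 0.463 -0.371  0.071]
scene [403 260  11   9  81] [407.6 263.9] [ 0.453 -0.439  0.071]
scene [372 266  10  11  93] [376.5 271.1] [ 0.384 -0.392  0.071]
scene [403 281  11  11  92] [407.6 285.6] [ 0.38  -0.476  0.071]
```

View pics/c1.png

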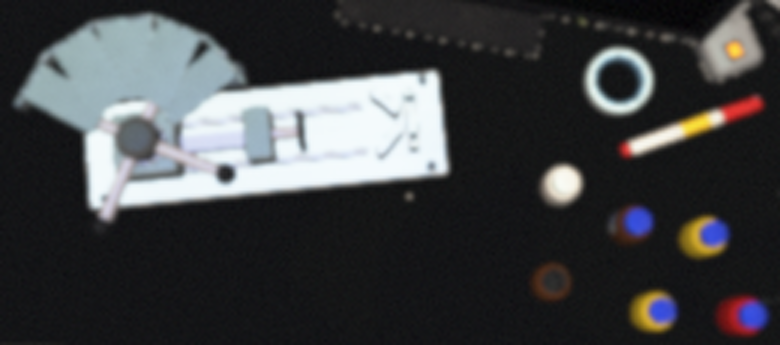

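View pics/c2.png

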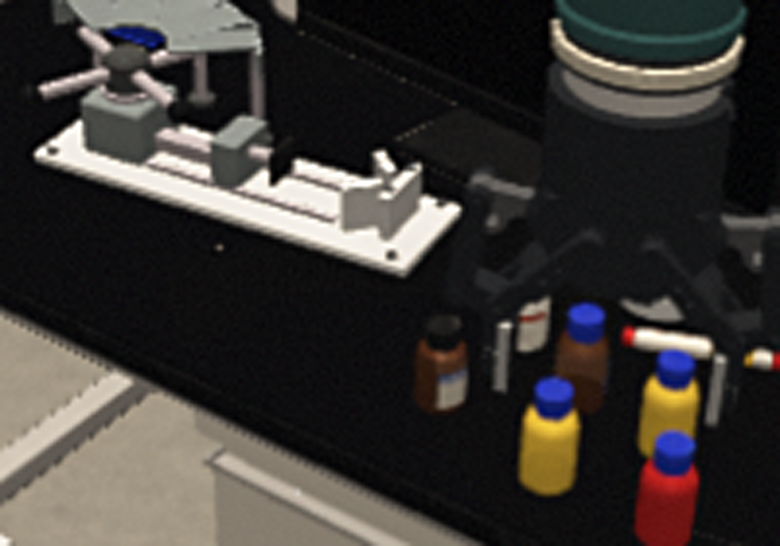

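The crops confirm it. The tall bottle is the brown one with the blue cap: crop 1 (632,222) is top pixel (391,214), and crop 2 (583,350) shows the brown body with a full-height blue cap. The yellow and red ones are look-alikes, and the short brown one has a black cap. Next I measure the clamp.

```bash
python3 - <<'E'
from h import *
a=np.ascontiguousarray(cv2.imread("pics/top0.png")); b=np.ascontiguousarray(cv2.imread("pics/scene0.png"))
f=lambda u,v:(180+u/3,140+v/3)
T=lambda u,v,z:plane("top",f(u,v),z)[:2].round(4)
print("bed corners",T(439,70,.01),T(448,173,.01),T(92,209,.01))
print("hub",T(138,137,.098)," ball",T(226,174,.082),T(103,225,.082))
print("V tips",T(370,95,.051),T(378,158,.051),"apex?",T(405,125,.051),"nose",T(302,131,.04))
g=lambda u,v:(235+u/3.9,170+v/3.9)
S=lambda u,v,z:plane("scene",g(u,v),z)[:2].round(4)
print("scene hub",S(127,52,.098),"bed corner near",S(405,272,.01), S(37,152,.01),S(461,208,.01))
print("tall base/cap tri", plane("scene",(384.7,249),.071).round(4))
# white mask edge fits
m=cv2.inRange(a,(150,150,150),(255,255,255)); m[:, :180]=0;m[:,335:]=0;m[:140]=0;m[215:]=0
# long near edge: lowest white pixel per column 215..325; right edge
P=[];Q=[]
for c in range(222,322):
    v=np.nonzero(m[:,c])[0]
    if len(v): P.append(plane("top",(c,v.max()+.5),.01)[:2])
for w in range(170,192):
    v=np.nonzero(m[w])[0]
    if len(v): Q.append(plane("top",(v.max()+.5,w),.01)[:2])
for X in(P,Q):
    l=cv2.fitLine(np.array(X,np.float32),cv2.DIST_HUBER,0,.001,.001).ravel(); print(l,np.degrees(np.arctan2(l[1],l[0])))
crop("top",215,335,155,215,6.5,"pics/v1.png",a[:,:,::-1]); crop("scene",240,360,170,245,6.5,"pics/v2.png",b[:,:,::-1])
x=cv2.vconcat([cv2.imread("pics/v1.png")[:300],cv2.imread("pics/v2.png")[100:400]]); cv2.imwrite("pics/v3.png",cv2.convertScaleAbs(x,alpha=.9))
E
```

```text
bed corners [ 0.6189 -0.1861] [ 0.5181 -0.197 ] [0.4746 0.1442]
hub [0.5325 0.0846]  ball [0.503  0.0065] [0.4537 0.1158]
V tips [ 0.5848 -0.121 ] [ 0.5254 -0.1302] apex? [ 0.5572 -0.1546] nose [ 0.5507 -0.0575]
scene hub [0.5307 0.0871] bed corner near [ 0.5135 -0.1978] [0.4763 0.1445] [ 0.6127 -0.1835]
tall base/cap tri [ 0.4744 -0.3641  0.071 ]
[ 0.12509587 -0.99214464  0.4962745  -0.01677031] -82.813705
[ 0.99364597  0.11255061  0.56793857 -0.18943855] 6.462368
```

View pics/v3.png

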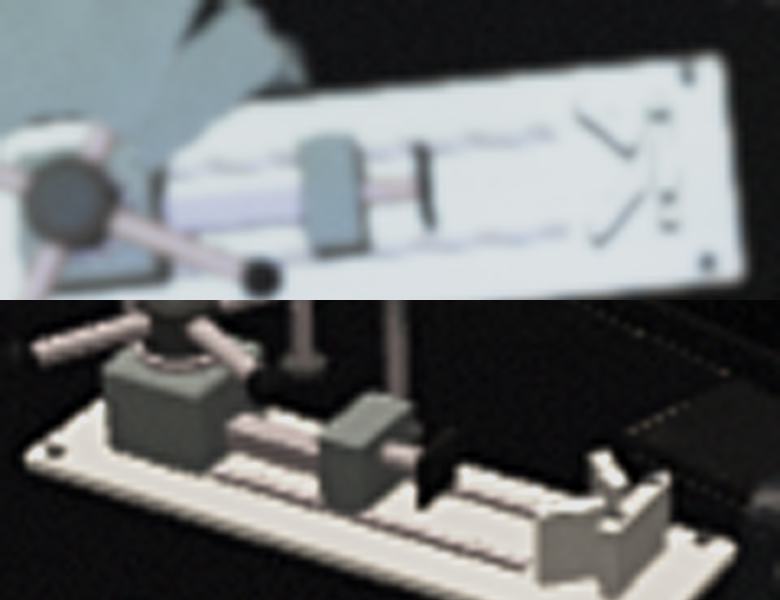

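```bash
cat >> h.py <<'E'
yaw=np.radians(7.0); HUB=np.array([.532,.0858])
Rc=np.array([[np.cos(yaw),-np.sin(yaw)],[np.sin(yaw),np.cos(yaw)]])
toc=lambda w: Rc.T@(np.array(w)[:2]-HUB)
tow=lambda c: HUB+Rc@np.array(c)
def delta(pos,ang=None):
    "shift in tool mm for target TCP pos; turn about tool z (deg) to bring tool-x to world angle ang"
    s=status.sense(); R=Ro.from_quat(s["ee_rot"]).as_matrix()
    x=np.degrees(np.arctan2(R[1,0],R[0,0]))
    d=R.T@(np.array(pos)-s["eef_pos"])*1000
    up=R.T@np.array([0,0,-1.]); t=np.cross([0,0,1],up)
    print("tool x angle",x.round(1),"shift",d.round(1),"tilt fix deg",np.degrees(t).round(2),"turn z",None if ang is None else round((x-ang+180)%360-180,1))
E
python3 - <<'E'
from h import *
q=lambda u,v:(215+u/6.5,155+v/6.5)
for z in(.01,.03,.051):
    print(z,[ (toc(plane("top",q(*p),z))*1000).round(1) for p in((658,176),(575,110),(595,243),(427,185),(427,147),(432,225))])
a=plane("top",(392.8,213.3),.070)[:2]; print(a)
s=lambda u,v:(240+u/6.5,170+(v-300+100)/6.5)
print("scene tips", [(toc(plane("scene",s(*p),.051))*1000).round(1) for p in((540,522),(600,460),(604,540),(670,475))])
print("nose c",toc(plane("scene",s(437,470),.036))*1000)
delta([.472,-.369,.19],97)
E
```

```text
0.01 [array([   0.8, -245.7]), array([  34.1, -211.6]), array([ -26.5, -214.9]), array([   6.7, -142.7]), array([  23.8, -144.2]), array([ -11.5, -143.4])]
0.03 [array([  -2.4, -245.4]), array([  30.4, -211.8]), array([ -29.3, -215. ]), array([   3.4, -144. ]), array([  20.2, -145.5]), array([ -14.5, -144.7])]
0.051 [array([  -5.8, -245. ]), array([  26.4, -212. ]), array([ -32.3, -215.1]), array([-1.000e-01, -1.454e+02]), array([  16.4, -146.8]), array([ -17.7, -146. ])]
[ 0.47175908 -0.3704544 ]
scene tips [array([ -36.9, -218.1]), array([  24.8, -215.9]), array([ -36.1, -250.1]), array([  28.7, -250.4])]
nose c [   0.92711983 -141.62725274]
tool x angle 21.5 shift [303.6 -33.   40.4] tilt fix deg [-0.11 -0.01  0.  ] turn z -75.5
```

Call:
{"name": "send_rows", "arguments": {
  "deltas": [
    [[40,-4,5],[0,0,-8.5],0.6],
    [[80,-9,10],[0,0,-17],0.6],
    [[120,-13,16],[0,0,-25.5],0.6],
    [[160,-17,21],[0,0,-34],0.6],
    [[200,-22,27],[0,0,-42.5],0.6],
    [[240,-26,32],[0,0,-51],0.6],
    [[280,-30,37],[0,0,-59.5],0.6],
    [[303,-33,40],[0,0,-68],0.6]
  ]
}}

```text
t: 0.9
eef_pos: [0.4736, -0.3675, 0.1898]
ee_rot: [0.707, 0.707, 0.0, -0.001]
ft_force: [-0.1, 0.2, -0.2]
opening: 0.605
grasp_force: 0.0
```

```bash
python3 - <<'E'
from h import *
s=status.sense();print(s["t"],s["opening"],s["eef_pos"],s["joint_positions"].round(2))
delta([.472,-.3695,.10],97)
for z in(.12,.021): delta([.472,-.3695,z],97)
E
```

```text
0.9 0.6049851885076211 [ 0.47364302 -0.3675095   0.18984485] [-0.75  0.21  1.31  0.    1.62 -0.76]
tool x angle 90.0 shift [-2.2 -1.6 89.8] tilt fix deg [-0.05 -0.12  0.  ] turn z -7.0
tool x angle 90.0 shift [-2.1 -1.6 69.8] tilt fix deg [-0.05 -0.12  0.  ] turn z -7.0
tool x angle 90.0 shift [ -2.3  -1.5 168.8] tilt fix deg [-0.05 -0.12  0.  ] turn z -7.0
```

Call:
{"name": "send_rows", "arguments": {
  "deltas": [
    [[-1.5,-1.5,20],[0,0,-7],0.6],
    [[-1.5,-1.5,60],[0,0,-7],0.6],
    [[-1.5,-1.5,100],[0,0,-7],0.6],
    [[-1.5,-1.5,140],[0,0,-7],0.6],
    [[-1.5,-1.5,160],[0,0,-7],0.6],
    [[-1.5,-1.5,169],[0,0,-7],0.6],
    [[-1.5,-1.5,169],[0,0,-7],0.6],
    [[-1.5,-1.5,169],[0,0,-7],0.15]
  ]
}}

```text
t: 1.7
eef_pos: [0.4708, -0.372, 0.0237]
ee_rot: [0.666, 0.746, -0.0, 0.001]
ft_force: [1.0, -0.2, 0.5]
opening: 0.446
grasp_force: 0.0
```

Call:
{"name": "send_rows", "arguments": {
  "deltas": [
    [[0,0,0],[0,0,0],0.15],
    [[0,0,0],[0,0,0],0.15],
    [[0,0,0],[0,0,0],0.15],
    [[0,0,-10],[0,0,0],0.15],
    [[0,0,-40],[0,0,0],0.15],
    [[0,0,-80],[0,0,0],0.15],
    [[0,0,-120],[0,0,0],0.15],
    [[0,0,-140],[0,0,0],0.15]
  ]
}}

```text
t: 2.5
eef_pos: [0.4711, -0.3722, 0.1675]
ee_rot: [0.666, 0.746, -0.0, 0.003]
ft_force: [0.2, 0.1, -1.2]
opening: 0.368
grasp_force: 59.6
```

```bash
python3 - <<'E'
from h import *
s=status.sense();print(s["t"],s["opening"],s["eef_pos"],s["grasp_force"])
w=tow([0,-.198]);print(w)
for z in(.16,.031): delta([*w,z],97)
im=crop("scene",260,500,120,300,3.2,"pics/g1.png")
E
```

```text
2.5 0.3682540996504059 [ 0.47111739 -0.37215584  0.16747253] 59.60474045947194
[ 0.55613013 -0.11072414]
tool x angle 96.5 shift [250.1 114.2   6.7] tilt fix deg [ 0.24  0.29 -0.  ] turn z -0.5
tool x angle 96.5 shift [250.8 113.6 135.7] tilt fix deg [ 0.24  0.29 -0.  ] turn z -0.5
```

View pics/g1.png

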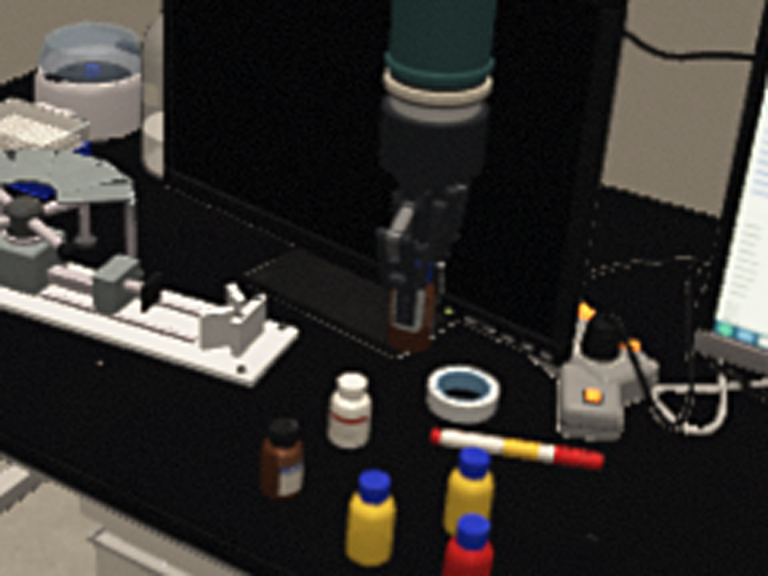

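The picture shows the tall bottle upright in the fingers at (410,320). The white (350,410) and short (283,460) bottles and the look-alikes are still standing.

Call:
{"name": "send_rows", "arguments": {
  "deltas": [
    [[25,11,0],[0,0,0],0.15],
    [[63,28,0],[0,0,0],0.15],
    [[103,46,0],[0,0,0],0.15],
    [[143,65,2],[0,0,0],0.15],
    [[183,83,4],[0,0,0],0.15],
    [[219,99,7],[0,0,-0.5],0.15],
    [[242,110,7],[0,0,-0.5],0.15],
    [[250,114,7],[0,0,-0.5],0.15]
  ]
}}

```text
t: 3.35
eef_pos: [0.5547, -0.107, 0.1541]
ee_rot: [0.661, 0.75, -0.0, -0.001]
ft_force: [-0.7, -1.2, -1.9]
opening: 0.368
grasp_force: 59.6
```

```bash
python3 - <<'E'
from h import *
s=status.sense();print(s["t"],s["opening"],s["eef_pos"],s["grasp_force"])
for z in(.06,.032): delta([*tow([0,-.198]),z],97)
E
```

```text
3.35 0.3684429511275747 [ 0.55466515 -0.10704407  0.15412202] 59.59299330599606
tool x angle 97.2 shift [-4.   1.2 94.1] tilt fix deg [-0.11 -0.09  0.  ] turn z 0.2
tool x angle 97.2 shift [ -4.    1.2 122.1] tilt fix deg [-0.11 -0.09  0.  ] turn z 0.2
```

Call:
{"name": "send_rows", "arguments": {
  "deltas": [
    [[-2,1,10],[0,0,0],0.15],
    [[-3,1,40],[0,0,0],0.15],
    [[-3,1,75],[0,0,0],0.15],
    [[-3,1,100],[0,0,0],0.15],
    [[-3,1,108],[0,0,0],0.15],
    [[-3,1,110],[0,0,0],0.15],
    [[-3,1,110],[0,0,0],0.15],
    [[-3,1,110],[0,0,0],0.15]
  ]
}}

```text
t: 4.15
eef_pos: [0.5551, -0.1146, 0.0477]
ee_rot: [0.663, 0.748, -0.001, -0.0]
ft_force: [-6.8, 2.1, 13.5]
opening: 0.37
grasp_force: 65.2
```

```bash
python3 - <<'E'
from h import *
s=status.sense();print(s["t"],s["opening"],s["eef_pos"],s["ft_force"])
delta([*tow([0,-.198]),.032],97)
a=crop("top",215,335,140,215,6.5,"pics/p1.png"); b=crop("scene",250,370,160,245,6.5,"pics/p2.png")
x=cv2.vconcat([cv2.imread("pics/p1.png")[-330:],cv2.imread("pics/p2.png")[-500:-230]]); cv2.imwrite("pics/p3.png",x)
E
```

```text
4.15 0.36993758319910097 [ 0.55507239 -0.1146458   0.04769171] [-6.83883077  2.09290868 13.45182871]
tool x angle 96.9 shift [ 3.8  1.6 15.7] tilt fix deg [-0.12  0.04  0.  ] turn z -0.1
```

View pics/p3.png

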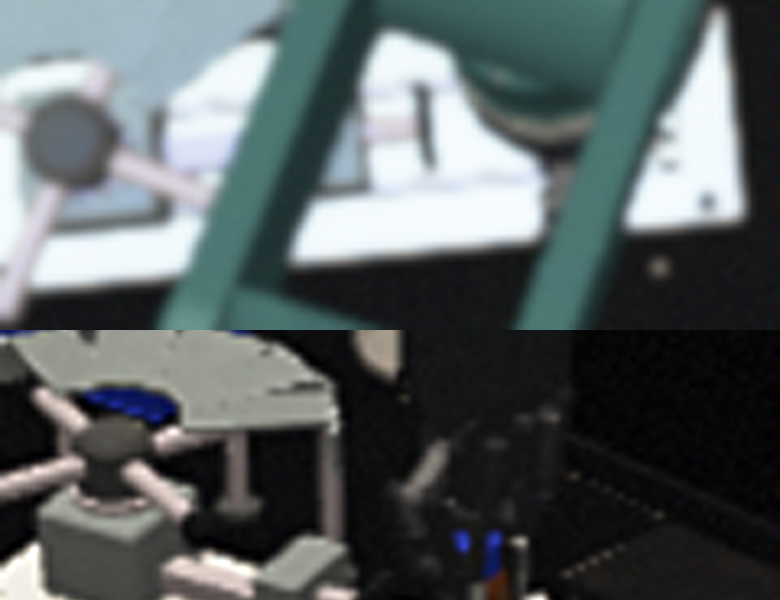

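The fingers met something at TCP height 48 mm, which fits the top of the V stop (51 mm). The arm hides the bottle in the top view at (560,120). I back up, shift 8–9 mm toward the jaw and lower again.

Call:
{"name": "send_rows", "arguments": {
  "deltas": [
    [[0,0,-12],[0,0,0],0.15],
    [[4,1,-12],[0,0,0],0.15],
    [[9,1.5,-12],[0,0,0],0.15],
    [[9,1.5,-8],[0,0,0],0.15],
    [[9,1.5,-2],[0,0,0],0.15],
    [[9,1.5,2],[0,0,0],0.15],
    [[9,1.5,4],[0,0,0],0.15],
    [[9,1.5,4],[0,0,0],0.15]
  ]
}}

```text
t: 5.05
eef_pos: [0.5562, -0.1035, 0.0404]
ee_rot: [0.662, 0.749, -0.0, -0.001]
ft_force: [0.4, -0.0, 0.1]
opening: 0.37
grasp_force: 59.6
```

```bash
python3 - <<'E'
from h import *
s=status.sense();print(s["t"],s["opening"],s["eef_pos"],s["ft_force"],toc(s["eef_pos"]))
delta([*tow([0,-.194]),.032],97)
E
```

```text
5.05 0.37011448598805535 [ 0.55618394 -0.1035197   0.04037767] [ 0.41386696 -0.03465891  0.06072961] [ 0.00093141 -0.19085582]
tool x angle 97.0 shift [-3.1 -0.9  8.4] tilt fix deg [-0.09 -0.03  0.  ] turn z 0.0
```

Call:
{"name": "send_rows", "arguments": {
  "deltas": [
    [[-2,-1,2],[0,0,0],0.15],
    [[-3,-1,4],[0,0,0],0.15],
    [[-3,-1,5],[0,0,0],0.15],
    [[-3,-1,6],[0,0,0],0.15],
    [[-3,-1,7],[0,0,0],0.15],
    [[-3,-1,7],[0,0,0],0.15],
    [[-3,-1,7.5],[0,0,0],0.15],
    [[-3,-1,7.5],[0,0,0],0.15]
  ]
}}

```text
t: 5.85
eef_pos: [0.5562, -0.1068, 0.0345]
ee_rot: [0.662, 0.749, 0.0, 0.0]
ft_force: [-1.4, 0.7, 3.7]
opening: 0.372
grasp_force: 60.0
```

Call:
{"name": "send_rows", "arguments": {
  "deltas": [
    [[0,0,0.5],[0,0,0],0.4],
    [[0,0,0.5],[0,0,0],0.45],
    [[0,0,0],[0,0,0],0.55],
    [[0,0,0],[0,0,0],0.6],
    [[0,0,0],[0,0,0],0.6],
    [[0,0,-15],[0,0,0],0.6],
    [[0,0,-50],[0,0,0],0.6],
    [[0,0,-90],[0,0,0],0.6]
  ]
}}

```text
t: 6.65
eef_pos: [0.555, -0.1064, 0.1242]
ee_rot: [0.662, 0.749, -0.001, -0.001]
ft_force: [1.5, -0.5, 0.6]
opening: 0.599
grasp_force: 0.0
```

Call:
{"name": "send_rows", "arguments": {
  "deltas": [
    [[0,0,-20],[0,0,0],0.6],
    [[-20,-20,-30],[0,0,0],0.4],
    [[-20,-60,-30],[0,0,0],0.2],
    [[-20,-100,-30],[0,0,0],0],
    [[-20,-140,-30],[0,0,0],0],
    [[-20,-170,-30],[0,0,0],0],
    [[-20,-180,-30],[0,0,0],0],
    [[-20,-180,-30],[0,0,0],0]
  ]
}}

```text
t: 7.45
eef_pos: [0.3796, -0.1489, 0.155]
ee_rot: [0.663, 0.749, 0.0, 0.001]
ft_force: [-0.7, -0.0, 0.8]
opening: 0.006
grasp_force: 0.0
```

```bash
python3 - <<'E'
from h import *
s=status.sense();print(s["t"],s["opening"],s["eef_pos"],s["ft_force"],s["joint_positions"].round(2))
a=crop("top",195,315,140,215,6.5,"pics/p1.png"); b=crop("scene",250,370,160,245,6.5,"pics/p2.png")
cv2.imwrite("pics/ta.png",a[:,:,::-1]);cv2.imwrite("pics/sa.png",b[:,:,::-1])
x=cv2.vconcat([cv2.imread("pics/p1.png")[-420:-100],cv2.imread("pics/p2.png")[-480:-220]]); cv2.imwrite("pics/p4.png",x)
for n,im in(("top",a),("scene",b)):
    h=cv2.cvtColor(np.ascontiguousarray(im),cv2.COLOR_RGB2HSV)
    m=cv2.inRange(h,(110,120,50),(130,255,255))
    N,_,st,ce=cv2.connectedComponentsWithStats(m)
    for i in range(1,N):
        if st[i,4]>15 and 230<ce[i][0]<380 and 150<ce[i][1]<260: print(n,st[i],ce[i].round(1),toc(plane(n,ce[i],.079)).round(4))
E
```

```text
7.45 0.006064835183787491 [ 0.37960398 -0.14889355  0.15503366] [-0.67580185 -0.02051912  0.77756249] [-0.51 -0.21  1.81  0.    1.55 -0.63]
top [293 177   8   8  51] [296.7 180.2] [-0.     -0.1916]
scene [249 164   9   5  25] [251.6 166.4] [0.1079 0.1486]
scene [263 177  14   5  43] [270.3 178.7] [0.0606 0.0356]
scene [316 201   9   8  61] [320.4 204.5] [-0.0063 -0.192 ]
```

View pics/p4.png

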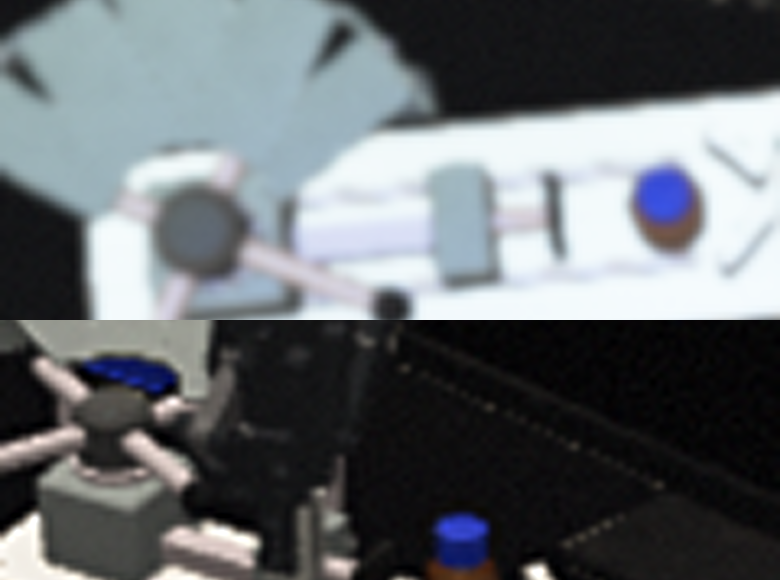

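The bottle stands free on the bed at clamp (0,−192) mm (top crop (668,205)), about 29 mm short of the seat. The spokes sit at −117° + k·90° in the clamp frame. Next I plan the pushing arc.

```bash
cat >> h.py <<'E'
def arc(phis,r=62,z=.071,n=None):
    s=status.sense(); R=Ro.from_quat(s["ee_rot"]).as_matrix()
    c=toc(s["eef_pos"])*1000
    print("t",s["t"],"clamp xy",c.round(1),"z",s["eef_pos"][2].round(4),"phi",np.degrees(np.arctan2(c[1],c[0])).round(1),"r",np.hypot(*c).round(1),"F",s["ft_force"].round(1))
    for p in phis:
        a=np.radians(p); w=tow([r/1000*np.cos(a),r/1000*np.sin(a)])
        print(p,(R.T@(np.array([*w,z])-s["eef_pos"])*1000).round(1))
E
python3 - <<'E'
from h import *
arc([-97],z=.14); delta([0.5,0,.14],7)
E
```

```text
t 7.55 clamp xy [-178.5 -214.5] z 0.1547 phi -129.8 r 279.1 F [ 0.4 -0.6  1.2]
-97 [152.9 171.   14.9]
tool x angle 97.0 shift [133.2 136.3  14.9] tilt fix deg [ 0.13  0.06 -0.  ] turn z 90.0
```

Call:
{"name": "send_rows", "arguments": {
  "deltas": [
    [[15,17,0],[0,0,8.5],0],
    [[35,38,0],[0,0,17],0],
    [[55,60,0],[0,0,25.5],0],
    [[75,82,0],[0,0,34],0],
    [[95,104,0],[0,0,42.5],0],
    [[115,130,0],[0,0,51],0],
    [[140,155,0],[0,0,59.5],0],
    [[153,171,0],[0,0,68],0]
  ]
}}

```text
t: 8.35
eef_pos: [0.5332, 0.0272, 0.1532]
ee_rot: [0.968, 0.249, 0.0, -0.0]
ft_force: [-0.3, -1.1, -0.2]
opening: -0.001
grasp_force: 0.0
```

```bash
python3 - <<'E'
from h import *
arc([-97],z=.071); delta([0.5,0,.14],7)
E
```

```text
t 8.35 clamp xy [ -5.9 -58.3] z 0.1532 phi -95.8 r 58.6 F [-0.3 -1.1 -0.2]
-97 [-2.7  2.4 82.2]
tool x angle 28.9 shift [-42.2   7.8  13.2] tilt fix deg [-0.05 -0.03  0.  ] turn z 21.9
```

Call:
{"name": "send_rows", "arguments": {
  "deltas": [
    [[-1,1,0],[0,0,8.5],0],
    [[-1,1,5],[0,0,17],0],
    [[-1,1,15],[0,0,22],0],
    [[-1,1,35],[0,0,22],0],
    [[-1,1,55],[0,0,22],0],
    [[-1,1,72],[0,0,22],0],
    [[-1,1,81],[0,0,22],0],
    [[-1,1,81],[0,0,22],0]
  ]
}}

```text
t: 9.15
eef_pos: [0.53, 0.0235, 0.0708]
ee_rot: [0.998, 0.062, -0.002, -0.0]
ft_force: [0.0, 0.0, -0.6]
opening: 0.001
grasp_force: 0.0
```

```bash
python3 - <<'E'
from h import *
arc([-97-8*i for i in range(9)],z=.071); delta([0.5,0,.14],7)
E
```

```text
t 9.15 clamp xy [ -9.6 -61.6] z 0.0708 phi -98.8 r 62.4 F [ 0.   0.  -0.6]
-97 [ 2.  -0.1 -0.2]
-105 [-6.5 -1.8 -0.2]
-113 [-14.7  -4.6  -0.1]
-121 [-22.4  -8.5  -0.1]
-129 [-29.4 -13.5  -0.1]
-137 [-35.8 -19.4  -0. ]
-145 [-41.2 -26.1  -0. ]
-153 [-45.6 -33.5   0. ]
-161 [-49.  -41.5   0. ]
tool x angle 7.1 shift [-32.9  19.5 -69.1] tilt fix deg [-0.04  0.21  0.  ] turn z 0.1
```

Call:
{"name": "send_rows", "arguments": {
  "deltas": [
    [[-6.5,-2,0],[0,0,0],0],
    [[-14.5,-4.5,0],[0,0,0],0],
    [[-22.5,-8.5,0],[0,0,0],0],
    [[-29.5,-13.5,0],[0,0,0],0],
    [[-36,-19.5,0],[0,0,0],0],
    [[-41,-26,0],[0,0,0],0],
    [[-45.5,-33.5,0],[0,0,0],0],
    [[-49,-41.5,0],[0,0,0],0]
  ]
}}

```text
t: 9.95
eef_pos: [0.4823, 0.0549, 0.0776]
ee_rot: [0.998, 0.061, 0.007, 0.004]
ft_force: [5.7, -9.6, 4.2]
opening: -0.0
grasp_force: 6.1
```

```bash
cat >> h.py <<'E'
def torque():
    s=status.sense(); c=s["eef_pos"][:2]-HUB; F=s["ft_force"]
    print("capstan torque Nm %.3f"%(c[0]*F[1]-c[1]*F[0]))  # reaction on tool: CCW (+) resists
E
python3 - <<'E'
from h import *
torque(); arc([-161-8*i for i in range(1,9)],z=.071)
E
```

```text
capstan torque Nm 0.654
t 9.95 clamp xy [-53.1 -24.6] z 0.0776 phi -155.2 r 58.5 F [ 5.7 -9.6  4.2]
-169 [ -7.8 -12.8   6.4]
-177 [ -8.9 -21.4   6.3]
-185 [ -8.7 -30.    6.2]
-193 [ -7.4 -38.6   6.1]
-201 [ -4.9 -46.9   6.1]
-209 [ -1.2 -54.7   6.1]
-217 [  3.5 -62.    6.1]
-225 [  9.2 -68.5   6.1]
```

```bash
cat >> h.py <<'E'
def arcc(p0,phis,r0=62,r=62):
    "shifts relative to commanded pose at (p0,r0); tool x along clamp x, tool y = clamp -y"
    s=status.sense(); c=toc(s["eef_pos"])*1000; torque()
    print("t",s["t"],"phi",np.degrees(np.arctan2(c[1],c[0])).round(1),"r",np.hypot(*c).round(1),"z",s["eef_pos"][2].round(4),"F",s["ft_force"].round(1))
    P=lambda p,r:np.array([r*np.cos(np.radians(p)),-r*np.sin(np.radians(p))])
    for p in phis: print(p,(P(p,r)-P(p0,r0)).round(1))
E
python3 - <<'E'
from h import *
arcc(-161,[-161-8*i for i in range(1,9)])
E
```

```text
capstan torque Nm 0.654
t 9.95 phi -155.2 r 58.5 z 0.0776 F [ 5.7 -9.6  4.2]
-169 [-2.2 -8.4]
-177 [ -3.3 -16.9]
-185 [ -3.1 -25.6]
-193 [ -1.8 -34.1]
-201 [  0.7 -42.4]
-209 [  4.4 -50.2]
-217 [  9.1 -57.5]
-225 [ 14.8 -64. ]
```

Call:
{"name": "send_rows", "arguments": {
  "deltas": [
    [[-2,-8.5,2],[0,0,0],0],
    [[-3.5,-17,3],[0,0,0],0],
    [[-3,-25.5,3],[0,0,0],0],
    [[-2,-34,3],[0,0,0],0],
    [[0.5,-42.5,3],[0,0,0],0],
    [[4.5,-50,3],[0,0,0],0],
    [[9,-57.5,3],[0,0,0],0],
    [[15,-64,3],[0,0,0],0]
  ]
}}

```text
t: 10.75
eef_pos: [0.4847, 0.1195, 0.0732]
ee_rot: [0.998, 0.061, 0.001, 0.005]
ft_force: [-6.0, -13.6, 6.8]
opening: -0.004
grasp_force: 6.4
```

```bash
python3 - <<'E'
from h import *
arcc(-225,[-225-6*i for i in range(1,8)])
E
```

```text
capstan torque Nm 0.844
t 10.75 phi 137.5 r 58.1 z 0.0732 F [ -6.  -13.6   6.8]
-231 [ 4.8 -4.3]
-237 [10.1 -8.2]
-243 [ 15.7 -11.4]
-249 [ 21.6 -14. ]
-255 [ 27.8 -16. ]
-261 [ 34.1 -17.4]
-267 [ 40.6 -18.1]
```

Call:
{"name": "send_rows", "arguments": {
  "deltas": [
    [[5,-4,0],[0,0,0],0],
    [[10,-8,0],[0,0,0],0],
    [[15.5,-11.5,0],[0,0,0],0],
    [[21.5,-14,0],[0,0,0],0],
    [[27,-16,0],[0,0,0],0],
    [[32,-17,0],[0,0,0],0],
    [[34,-17.5,0],[0,0,0],0],
    [[34,-17.5,0],[0,0,0],0]
  ]
}}

```text
t: 11.55
eef_pos: [0.5116, 0.1422, 0.0697]
ee_rot: [0.998, 0.061, -0.005, 0.003]
ft_force: [-10.2, -7.0, 2.8]
opening: 0.001
grasp_force: 5.2
```

```bash
python3 - <<'E'
from h import *
arcc(-261,[])
b=viewer.read_camera("scene"); a=viewer.read_camera("top")
crop("top",195,315,150,200,6.5,"pics/p1.png",a); crop("scene",250,350,175,215,7.8,"pics/p2.png",b)
x=cv2.vconcat([cv2.imread("pics/p1.png")[:300,:780],cv2.imread("pics/p2.png")[:300,:780]]); cv2.imwrite("pics/q1.png",x)
h=cv2.cvtColor(a,cv2.COLOR_RGB2HSV);m=cv2.inRange(h,(110,120,50),(130,255,255))
N,_,st,ce=cv2.connectedComponentsWithStats(m)
for i in range(1,N):
    if st[i,4]>15 and 230<ce[i][0]<380 and 150<ce[i][1]<260: print(st[i],toc(plane("top",ce[i],.079)).round(4))
E
```

```text
capstan torque Nm 0.721
t 11.55 phi 102.8 r 60.0 z 0.0697 F [-10.2  -7.    2.8]
[297 176   8   8  50] [ 0.0006 -0.2023]
```

View pics/q1.png

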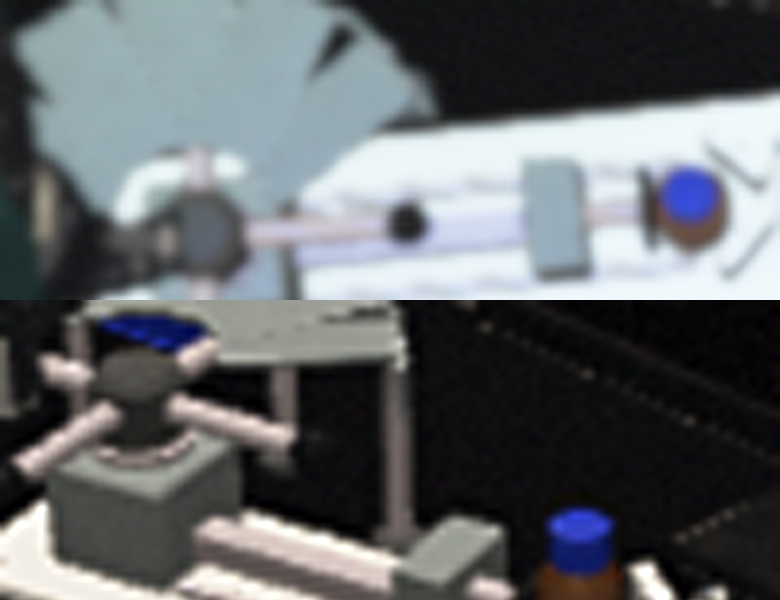

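The nose touches the bottle at top crop (650,208). The bottle is upright and slid to y = −202 mm, and the spoke ball is at (407,222), so the spokes are near 85°/175°/−95°. I lift over to the next spoke.

Call:
{"name": "send_rows", "arguments": {
  "deltas": [
    [[-5,-1,0],[0,0,0],0],
    [[-5,-1,-20],[0,0,0],0],
    [[-5,-1,-50],[0,0,0],0],
    [[-30,30,-50],[0,0,0],0],
    [[-47.5,70,-50],[0,0,0],0],
    [[-47.5,85.5,-50],[0,0,0],0],
    [[-47.5,85.5,-35],[0,0,0],0],
    [[-47.5,85.5,-10],[0,0,0],0]
  ]
}}

```text
t: 12.45
eef_pos: [0.4816, 0.0538, 0.0833]
ee_rot: [0.998, 0.061, 0.005, 0.0]
ft_force: [0.2, 0.6, -0.6]
opening: 0.001
grasp_force: 0.0
```

```bash
python3 - <<'E'
from h import *
print(np.degrees(np.arctan2(*toc(plane("top",(195+407/6.5,150+222/6.5),.082))[::-1])))
arcc(-157,[-157-4*i for i in range(0,9)])
E
```

```text
-90.74799337672748
capstan torque Nm -0.025
t 12.45 phi -154.6 r 59.7 z 0.0833 F [ 0.2  0.6 -0.6]
-157 [0. 0.]
-161 [-1.6 -4. ]
-165 [-2.8 -8.2]
-169 [ -3.8 -12.4]
-173 [ -4.5 -16.7]
-177 [ -4.8 -21. ]
-181 [ -4.9 -25.3]
-185 [ -4.7 -29.6]
-189 [ -4.2 -33.9]
```

Call:
{"name": "send_rows", "arguments": {
  "deltas": [
    [[0,0,8],[0,0,0],0],
    [[0,0,12],[0,0,0],0],
    [[0,0,13],[0,0,0],0],
    [[-1.5,-4,13],[0,0,0],0],
    [[-3,-8,13],[0,0,0],0],
    [[-4,-12.5,13],[0,0,0],0],
    [[-4.5,-16.5,13],[0,0,0],0],
    [[-5,-21,13],[0,0,0],0]
  ]
}}

```text
t: 13.25
eef_pos: [0.4732, 0.0709, 0.0678]
ee_rot: [0.998, 0.061, 0.002, 0.005]
ft_force: [4.7, -11.7, -1.5]
opening: -0.003
grasp_force: 5.8
```

```bash
python3 - <<'E'
from h import *
arcc(-177,[-177-4*i for i in range(1,9)])
E
```

```text
capstan torque Nm 0.756
t 13.25 phi -172.8 r 60.6 z 0.0678 F [  4.7 -11.7  -1.5]
-181 [-0.1 -4.3]
-185 [ 0.2 -8.6]
-189 [  0.7 -12.9]
-193 [  1.5 -17.2]
-197 [  2.6 -21.4]
-201 [  4.  -25.5]
-205 [  5.7 -29.4]
-209 [  7.7 -33.3]
```

Call:
{"name": "send_rows", "arguments": {
  "deltas": [
    [[0,-4.5,0],[0,0,0],0],
    [[0,-8.5,0],[0,0,0],0],
    [[0.5,-13,0],[0,0,0],0],
    [[1.5,-17,0],[0,0,0],0],
    [[2.5,-21.5,0],[0,0,0],0],
    [[4,-25.5,0],[0,0,0],0],
    [[5.5,-29.5,0],[0,0,0],0],
    [[7.5,-33.5,0],[0,0,0],0]
  ]
}}

```text
t: 14.05
eef_pos: [0.4752, 0.1045, 0.0674]
ee_rot: [0.998, 0.061, 0.0, 0.005]
ft_force: [-1.5, -12.6, 0.8]
opening: -0.005
grasp_force: 5.5
```

```bash
python3 - <<'E'
from h import *
arcc(-209,[-209-3*i for i in range(1,9)])
a=viewer.read_camera("top")
h=cv2.cvtColor(a,cv2.COLOR_RGB2HSV);m=cv2.inRange(h,(110,120,50),(130,255,255))
N,_,st,ce=cv2.connectedComponentsWithStats(m)
for i in range(1,N):
    if st[i,4]>15 and 230<ce[i][0]<380 and 150<ce[i][1]<260: print(st[i],toc(plane("top",ce[i],.079)).round(4))
E
```

```text
capstan torque Nm 0.743
t 14.05 phi 154.8 r 59.8 z 0.0674 F [ -1.5 -12.6   0.8]
-212 [ 1.6 -2.8]
-215 [ 3.4 -5.5]
-218 [ 5.4 -8.1]
-221 [  7.4 -10.6]
-224 [  9.6 -13. ]
-227 [ 11.9 -15.3]
-230 [ 14.4 -17.4]
-233 [ 16.9 -19.5]
[300 175   9   9  53] [ 0.0017 -0.2125]
```

Call:
{"name": "send_rows", "arguments": {
  "deltas": [
    [[1.5,-3,0],[0,0,0],0],
    [[3.5,-5.5,0],[0,0,0],0],
    [[5.5,-8,0],[0,0,0],0],
    [[7.5,-10.5,0],[0,0,0],0],
    [[9.5,-13,0],[0,0,0],0],
    [[12,-15,0],[0,0,0],0],
    [[14,-17,0],[0,0,0],0],
    [[14,-17,0],[0,0,0],0]
  ]
}}

```text
t: 14.9
eef_pos: [0.4846, 0.1213, 0.0667]
ee_rot: [0.998, 0.061, -0.003, 0.007]
ft_force: [-4.9, -17.9, 3.7]
opening: -0.001
grasp_force: 7.4
```

```bash
python3 - <<'E'
from h import *
arcc(-229.6,[-229.6-2*i for i in range(1,9)])
a=viewer.read_camera("top")
h=cv2.cvtColor(a,cv2.COLOR_RGB2HSV);m=cv2.inRange(h,(110,120,50),(130,255,255))
N,_,st,ce=cv2.connectedComponentsWithStats(m)
for i in range(1,N):
    if st[i,4]>15 and 230<ce[i][0]<380 and 150<ce[i][1]<260: print(st[i],toc(plane("top",ce[i],.079)).round(4))
E
```

```text
capstan torque Nm 1.023
t 14.9 phi 136.2 r 59.3 z 0.0667 F [ -4.9 -17.9   3.7]
-231.6 [ 1.7 -1.4]
-233.6 [ 3.4 -2.7]
-235.6 [ 5.2 -3.9]
-237.6 [ 7.  -5.1]
-239.6 [ 8.8 -6.3]
-241.6 [10.7 -7.3]
-243.6 [12.6 -8.3]
-245.6 [14.6 -9.2]
[300 175   9   9  53] [ 0.0017 -0.2125]
```

```bash
python3 - <<'E'
from h import *
arcc(-229.6,[])
b=viewer.read_camera("scene"); a=viewer.read_camera("top")
h=cv2.cvtColor(b,cv2.COLOR_RGB2HSV);m=cv2.inRange(h,(110,120,50),(130,255,255))
N,_,st,ce=cv2.connectedComponentsWithStats(m)
for i in range(1,N):
    if st[i,4]>15 and 300<ce[i][0]<350 and 150<ce[i][1]<260: print(st[i],toc(plane("scene",ce[i],.079)).round(4))
cv2.imwrite("pics/tb.png",a[:,:,::-1]);cv2.imwrite("pics/sb.png",b[:,:,::-1])
for im in (a,cv2.imread("pics/ta.png")[:,:,::-1]): # dark nose strip along bed axis, z~.036
    o=[]
    for y in np.arange(-.225,-.10,.001):
        X=[[*tow([dx,y]),.036] for dx in (-.010,-.006,-.013)]
        uv=proj("top",X).astype(np.float32)
        o.append(cv2.remap(np.ascontiguousarray(im).max(2),uv[:,0],uv[:,1],cv2.INTER_LINEAR).mean())
    print(np.array(o,int))
crop("top",260,325,160,205,12,"pics/p1.png",a); crop("scene",285,350,185,235,12,"pics/p2.png",b)
x=cv2.vconcat([cv2.imread("pics/p1.png")[100:390,:780],cv2.imread("pics/p2.png")[150:450,:780]]); cv2.imwrite("pics/q2.png",x)
E
```

```text
capstan torque Nm 1.004
t 14.95 phi 136.1 r 59.3 z 0.0667 F [ -4.3 -17.9   4.3]
[323 202   9   9  65] [-0.0046 -0.2125]
[221 215 203 191 180 168 154 144 135 125 117 114 109 107 106 107 108 110
 113 118 123 130 139 149 158 162 166 165 153 142 136 136 136 151 174 198
 215 227 239 243 245 247 248 248 248 248 248 248 248 247 244 240 235 221
 206 191 184 179 175 179 182 184 186 186 187 187 188 188 188 188 189 189
 189 190 190 190 190 190 190 194 198 204 213 222 228 232 235 237 237 237
 237 237 237 237 237 237 236 236 235 234 234 234 233 233 233 234 234 235
 235 236 236 236 237 236 236 237 236 236 236 236 237 237 237 237 236]
[249 249 250 250 250 251 251 251 252 252 252 252 252 250 249 247 237 225
 214 195 174 157 145 131 120 115 111 108 108 108 108 109 110 110 110 110
 111 111 111 114 118 122 131 140 153 170 187 205 220 235 242 246 250 251
 251 252 252 252 252 252 252 252 252 252 252 252 252 252 252 252 252 252
 252 251 250 248 241 234 222 199 175 154 148 143 153 176 201 219 230 241
 245 247 248 248 249 249 249 249 249 249 249 249 249 248 246 241 237 222
 203 185 174 166 160 167 176 184 189 193 196 197 197 197 197 196 196]
```

View pics/q2.png

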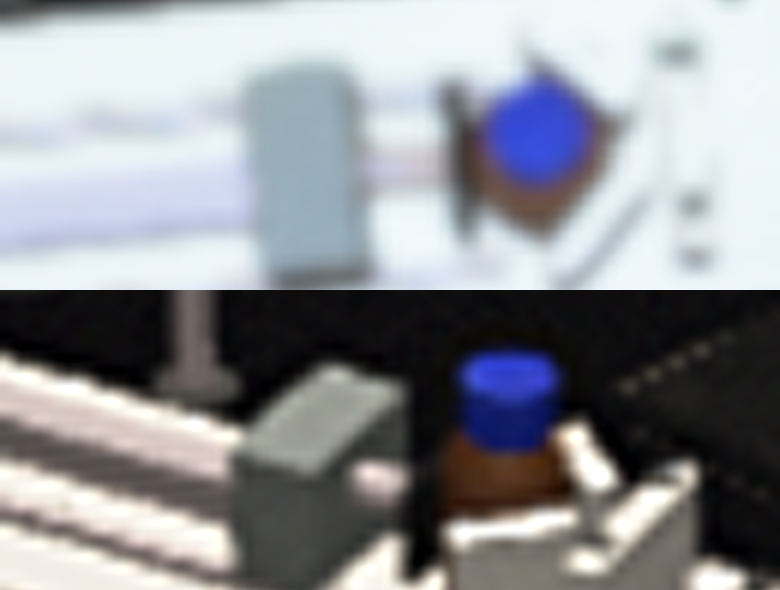

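The bottle is seated: the crop shows its brown body at (540,150) cut off by both V faces, and the nose at (462,160) is compressed about 4–5 mm. The load is about 18–20 N, so I wind a little more.

Call:
{"name": "send_rows", "arguments": {
  "deltas": [
    [[0.5,-0.5,0],[0,0,0],0],
    [[1.5,-1,0],[0,0,0],0],
    [[2,-1.5,0],[0,0,0],0],
    [[3,-2,0],[0,0,0],0],
    [[3.5,-2.5,0],[0,0,0],0],
    [[4,-3,0],[0,0,0],0],
    [[4.5,-3.5,0],[0,0,0],0],
    [[4.5,-3.5,0],[0,0,0],0]
  ]
}}

```text
t: 15.85
eef_pos: [0.4871, 0.1246, 0.0664]
ee_rot: [0.998, 0.061, -0.005, 0.007]
ft_force: [-8.3, -18.4, 4.8]
opening: -0.0
grasp_force: 9.0
```

```bash
python3 - <<'E'
from h import *
arcc(-234.9,[-234.9-i for i in range(1,5)])
E
```

```text
capstan torque Nm 1.150
t 15.85 phi 132.1 r 59.3 z 0.0664 F [ -8.3 -18.4   4.8]
-235.9 [ 0.9 -0.6]
-236.9 [ 1.8 -1.2]
-237.9 [ 2.7 -1.8]
-238.9 [ 3.6 -2.4]
```

Torque is now 1.15 N·m against a running drag of about 0.72, which is a load of roughly 25–28 N. I back off, lift clear and check.

Call:
{"name": "send_rows", "arguments": {
  "deltas": [
    [[-5,4,0],[0,0,0],0],
    [[-12,9,0],[0,0,0],0],
    [[-12,9,-5],[0,0,0],0],
    [[-12,9,-30],[0,0,0],0],
    [[-12,9,-70],[0,0,0],0],
    [[-40,9,-90],[0,0,0],0],
    [[-80,9,-90],[0,0,0],0],
    [[-100,9,-90],[0,0,0],0]
  ]
}}

```text
t: 16.65
eef_pos: [0.391, 0.1106, 0.1586]
ee_rot: [0.998, 0.062, 0.001, -0.0]
ft_force: [0.0, 0.1, 0.1]
opening: 0.0
grasp_force: 0.0
```

```bash
python3 - <<'E'
from h import *
arcc(0,[])
b=viewer.read_camera("scene"); a=viewer.read_camera("top")
for n,im in(("top",a),("scene",b)):
    h=cv2.cvtColor(im,cv2.COLOR_RGB2HSV);m=cv2.inRange(h,(110,120,50),(130,255,255))
    N,_,st,ce=cv2.connectedComponentsWithStats(m)
    for i in range(1,N):
        if st[i,4]>30 and 270<ce[i][0]<350 and 170<ce[i][1]<260: print(n,st[i],toc(plane(n,ce[i],.079)).round(4))
a0=cv2.imread("pics/tb.png")[:,:,::-1]
for im in (a,a0):
    o=[]
    for y in np.arange(-.20,-.14,.001):
        uv=proj("top",[[*tow([dx,y]),.036] for dx in (-.010,-.006,-.013)]).astype(np.float32)
        o.append(cv2.remap(np.ascontiguousarray(im).max(2),uv[:,0],uv[:,1],cv2.INTER_LINEAR).mean())
    print(np.array(o,int))
t0=cv2.imread("pics/top0.png")[:,:,::-1]  # bystanders unchanged?
print("bystander diff",[np.abs(t0[y-8:y+9,x-8:x+9].astype(int)-a[y-8:y+9,x-8:x+9]).mean().round(1) for x,y in((367,201),(364,234),(415,218),(398,243),(428,244))])
E
```

```text
capstan torque Nm -0.016
t 16.65 phi 163.0 r 143.1 z 0.1586 F [0.  0.1 0.1]
top [301 175   8   9  53] [ 0.0018 -0.213 ]
scene [323 202   9   9  65] [-0.0043 -0.2128]
[162 165 164 151 140 134 134 134 149 173 197 214 227 239 243 245 247 248
 248 248 248 248 247 244 242 236 225 215 201 188 175 174 176 178 181 184
 186 187 187 187 187 187 188 188 188 189 189 189 188 188 188 188 189 190
 196 202 210 218 225 230]
[162 166 165 153 142 136 136 136 151 174 198 215 227 239 243 245 247 248
 248 248 248 248 248 248 247 244 240 235 221 206 191 184 179 175 179 182
 184 186 186 187 187 188 188 188 188 189 189 189 190 190 190 190 190 190
 194 198 204 213 222 228]
bystander diff [np.float64(3.5), np.float64(1.8), np.float64(3.1), np.float64(3.0), np.float64(2.6)]
```

```bash
python3 -c "
from bench import r
print(r.hand_in())"
```

```text
the job is handed in; nothing more can be done
None
```

I stood the tall brown bottle on the clamp bed and wound the jaw in over two spokes until it sat in the V, held with an estimated 25–28 N judged from the winding torque; the other bottles look undisturbed, and the job is handed in at about 17 s.

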